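# Make up a hot-chocolate gift mug

### The arm

A 6-joint arm with a two-finger parallel gripper is mounted at the origin on a cart in front of the work surface, level with it; the furniture and walls round the work are solid. World frame = base frame: x ahead of the robot, y to its left, z up, the work surface at z = 0. Lengths are in mm, angles in degrees, forces in N, time in s.
With the tool pointing down it reaches from about 300 to 850 mm from the base axis. Payload 4.2 kg.
Tool frame: the origin (TCP) lies midway between the tips of the shut fingers; the grasp point (between the pads) lies 19 mm behind it (env.grip_point_offset is the distance from the TCP to the grasp point, in mm); z points along the fingers, x is the direction in which the jaws open and shut, and the axes are right-handed (so a half turn about z gives the same grasp; the last joint's range is limited). The gripper opens to 91 mm and grips with 3 to 60 N. Pads are 32 mm wide; open, the fingers measure 118 mm over their backs; the gripper's body (76 mm by 178 mm) begins 60 mm behind the grasp point.
Start: joints at [68.182, 18.312, 89.639, -0, 72.044, -1.146], TCP at [202.991, 537.994, 213.976] pointing down, gripper open.
Joint ranges: [-177.97, 177.97], [-48.28, 115.42], [12.27, 149.76], [-77.06, 257.06], [2.81, 150.46], [-146.56, 146.56]. Speed limits (degrees/s): [147.25, 147.25, 180, 180, 180, 180].

### API

Orientations are given as [roll, pitch, yaw] about the fixed x, y, z axes, in that order (R = Rz(yaw) Ry(pitch) Rx(roll)).
In Python, from workcell import env gives the robot as it stands.
- The arm moves only by the shell command python3 -m pendant 'ROWS' [FORCE]. ROWS is JSON, a list of rows, each an object with "xyz": the shift along the tool's x, y, z in m, a list of three; "roll": the turn about the tool's z in degrees; "jaw": the closure, from 0 (fully open) to 1 (shut). A call has exactly 8 rows; each row is the pose to reach, as a shift and turn from the pose commanded when the call began, along the tool's axes at that moment; what a row does not reach only later rows make up. A row lasts 1/8 s, in which the tool goes at most 62.5 mm and 10.7 degrees, less where a joint would pass 70% of its speed; a pose out of reach is approached as far as the arm can. A call with a gripper value outside its range is refused whole. The fingers move at their own pace and stop on an object; FORCE is the grip in N (left out, the last holds). Time passes only in rows, so rows that repeat a pose let the fingers close, or fill a call up. It gives the time, the measured TCP pose, the force and the opening at its end, in the units of the state.
- env.state(): the state, without advancing time (a new reading comes with each control period).
- env.grab_frame(name): name is "side" or "top"; returns (picture, depth): 384x512x3 uint8, blue, green, red; 384x512 float32, mm along the optical axis (not along the pixel's ray), 0 where there is no reading.
- env.camera_params(name): a dict with "camera_matrix" (3x3 intrinsics, pixels), "cam_to_world" (4x4, takes a point from camera to world coordinates). Camera axes: x right, y up, looking along -z (the intrinsics and any distortion apply to the point x, -y, -z); pixel columns grow to the right and rows downward; lengths in mm; the calibration is good to about 2 mm. A picture is of the moment at which its call begins. camera_params takes no time and is no camera call.
- env.job_done(): hands the job in, once; it reports no verdict.
The state is a dict: "time_s": time; "qpos": joint angles; "qvel": joint speeds; "effort": joint torques, N m; "ee_pos": TCP position; "ee_rot": TCP orientation; "force": force on the tool from outside, world axes, zero at the start; "torque": the same for the moment, N m; "gripper_width": finger opening in mm.
Only numpy, scipy, OpenCV 4.12 (cv2) and the standard library are available. Lean on these libraries where they do the work, as an engineer would, in place of code of your own. Each camera call takes 0.05 s, during which the arm holds its last target. There are 200 camera calls.

### The job

Make up the gift mug: lift the white mug by its handle out of its sloping rack and stand it upright in the gift tray, setting it down gently on the packing card in its bottom. Then drop both hot-chocolate stirrers into it, chocolate end down, and leave the tin in the rack.

Things in the scene. Friction and masses are not known exactly. Their poses are not given: they have to be found in the camera images.
- mug: White stoneware mug, 92 mm outside diameter, 96 mm tall, wall 4 mm (mouth 84 mm), inner floor 6 mm up, 0.2 to 0.4 kg. Origin: centre of its underside. +z: along its axis, out of its mouth; -x: towards its handle. It starts in either well of the rack, tipped 32 degrees, mouth and handle towards the robot. It may droop in the grip, so that one side of its underside hangs lower.
- mug_grip (a point): Middle of the upright grip of the mug's handle: a bar 14 mm wide (across, along the mug's y), 12 mm deep, upright part 44 mm long; 76 mm from the mug's axis (towards the mug's -x), 66 mm above its underside. Same axes as the mug. Free on both sides.
- rack: Sheet-steel rack, fixed, 108 x 254 mm, deck sloping 32 degrees, rear edge 82 mm high. Origin on the table under its middle; -x is its low front, y runs along it, z is up. Two wells, 62 mm either side along y: collars 32 mm high, square to the deck, 99 mm inside, so a mug comes out only along its own axis, by 35 mm or more.
- cocoa_tin: Printed round tin, 75 mm diameter, 58 mm tall, in the rack's other well; to be left there. Origin: centre of its underside; +z along its axis.
- slab: Grey stone cooling slab lying flat and fixed, 260 mm x 220 mm, 8 mm thick; the stirrers start on it side by side, sticks roughly towards the robot. Origin: centre of its underside.
- stirrer_a_choc (a point): Centre of one stirrer's dark chocolate block, 30 x 30 mm across, 32 mm long along x, most of the stirrer's 50 g. A wooden stick 10 mm square runs from its middle along +x to 133 mm from this point; 148 mm long in all. Lying, the block rests on a side and the stick is level in the air, its middle line 15 mm above the slab.
- stirrer_a_stick (a point): A point on the middle line of the same stirrer's stick, 98 mm from the block's centre and 35 mm from the free end. Same axes: +x towards the free end of the stick.
- stirrer_b_choc (a point): The same point of the second, equal stirrer.
- stirrer_b_stick (a point): The same point of the second stirrer.
- tray: Open square cardboard gift tray, fixed, 126 mm square outside, 120 mm inside, walls 40 mm high. Origin: centre of its underside, on the table; z up, x and y along its sides. White packing card lines its bottom, flat and firm; the card's top is 7 to 31 mm above the table, different each time and not measured: feel for it. The mug's handle passes over the wall.

How it is judged (in metres and radians):
On the way:
1. the mug stands upright in the tray, let go (horizontal distance between mug and tray below 0.025 m and z of mug in the frame of tray below 0.035 m and angle between mug's own z axis and vertical below 0.1 rad and contact force between mug and tray above 0.8 N and contact force between the fingers and mug below 0.1 N), for 0.2 s.
At the end, for the whole second after the job is handed in: The mug stands upright (within about 6 degrees) and at rest on the packing card in the gift tray, within its walls; both stirrers are in the mug with their chocolate blocks inside it (block centres below 80 mm above the mug's underside, within its mouth) (horizontal distance between mug and tray below 0.025 m and z of mug in the frame of tray below 0.035 m and angle between mug's own z axis and vertical below 0.1 rad and contact force between mug and tray above 0.8 N and linear speed of mug below 0.03 m/s and horizontal distance between each of stirrer_a_choc, stirrer_b_choc and mug below 0.042 m and z of each of stirrer_a_choc, stirrer_b_choc in the frame of mug below 0.08 m); the robot touches nothing.
It fails at once if the mug is knocked over or turned far from upright (angle between mug's own z axis and vertical above 1.1 rad).
It fails at once if the tin is pushed out of place or taken out of its well (distance of cocoa_tin from where it was at the start of the episode above 0.03 m).
It fails at once if the mug is pushed or dropped hard into the tray (contact force between mug and tray above 45 N).
It fails at once if the mug is let fall into the tray instead of being set down (it moves at over 0.3 m/s there, out of the fingers) (horizontal distance between mug and tray below 0.05 m and contact force between the fingers and mug below 0.1 N and linear speed of mug above 0.3 m/s).
It also fails if it takes over 72 s, if anything falls off the work surface, if the arm or the gripper's body presses on something with over 40 N, if the wrist force passes 120 N, or if a joint passes its speed limit or range.

## Working session

There is one attempt and no reset: what is moved stays moved. The work goes in short steps, Python scripts to look and compute and a shell command to move; the robot and the scene stay as the last step left them, time stands still between calls to the robot, and variables do not carry over. Pictures are saved under pics/ and viewed, about 8 in all and at most 12, crops included, and the job is handed in when it is done.

```bash
ls; mkdir -p pics
python3 - <<'E'
from workcell import env
import cv2,numpy as np
for n in("top","side"):
    p,d=env.grab_frame(n); cv2.imwrite(f"pics/{n}0.png",p); np.savez(f"{n}0.npz",p=p,d=d)
    c=env.camera_params(n); print(n,{k:np.round(v,3).tolist() if not isinstance(v,str) else v for k,v in c.items()})
print(env.state(), env.grip_point_offset)
E
```

```text
pics
top {'camera_matrix': [[490.577, 0.0, 255.139], [0.0, 490.577, 190.284], [0.0, 0.0, 1.0]], 'cam_to_world': [[-0.005, 0.998, -0.055, 462.03], [-1.0, -0.005, -0.009, -17.201], [-0.009, 0.055, 0.998, 1594.357], [0.0, 0.0, 0.0, 1.0]]}
side {'camera_matrix': [[351.122, 0.0, 248.937], [0.0, 351.122, 196.125], [0.0, 0.0, 1.0]], 'cam_to_world': [[-0.999, 0.031, -0.008, 543.611], [-0.026, -0.664, 0.748, 662.662], [0.018, 0.747, 0.664, 649.389], [0.0, 0.0, 0.0, 1.0]]}
{'time_s': 0.1, 'qpos': array([ 6.81831067e+01,  1.83474893e+01,  8.97001693e+01, -1.52823039e-03,
        7.20426569e+01, -1.14442710e+00]), 'qvel': array([ 0.00514643, -0.10039748, -0.23105884, -0.00867456,  0.05085749,
        0.00401012]), 'effort': array([-8.59438387e-06, -4.13336527e+01, -2.32505769e+01,  7.27033569e-02,
        4.22673952e-02, -8.06987100e-05]), 'ee_pos': array([202.81489717, 537.5610184 , 213.20414073]), 'ee_rot': array([-1.79999649e+02,  9.03265379e-02,  6.93280064e+01]), 'force': array([-0.55921445, -0.7653814 , -0.2756432 ]), 'torque': array([-0.02423105,  0.00246893,  0.01519478]), 'gripper_width': 91.15433462132424} 18.8
```

View pics/top0.png

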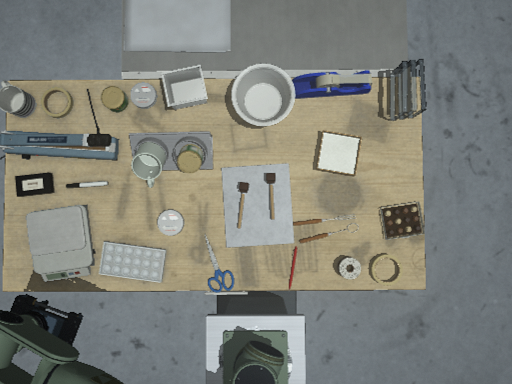

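View pics/side0.png

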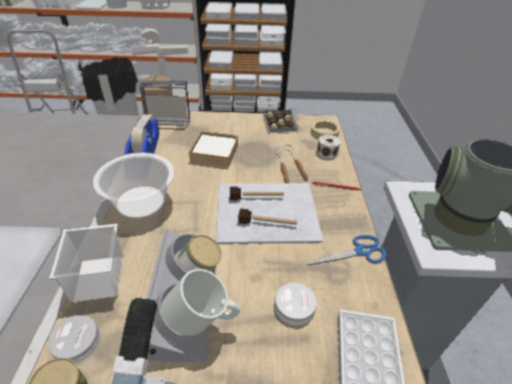

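The top view shows:
- the mug in the left well at about (149,158), with its handle at (150,180)
- the tin at (190,155)
- the tray at (338,152)
- the stirrers from (243,187) to (240,225) and from (269,177) to (271,215)

The side view agrees: the mug is at (195,300), with its handle at (232,310).

```bash
cat > h.py <<'E'
import numpy as np,cv2
from workcell import env
def world(n,d):
    c=env.camera_params(n);K=np.array(c["camera_matrix"]);T=np.array(c["cam_to_world"])
    v,u=np.mgrid[0:d.shape[0],0:d.shape[1]]
    P=np.stack([(u-K[0,2])/K[0,0]*d,-(v-K[1,2])/K[1,1]*d,-d],-1)
    return P@T[:3,:3].T+T[:3,3]
def proj(n,X):
    c=env.camera_params(n);K=np.array(c["camera_matrix"]);T=np.array(c["cam_to_world"])
    p=(np.atleast_2d(X)-T[:3,3])@T[:3,:3]; p=p*[1,-1,-1]; q=p@K.T
    return q[:,:2]/q[:,2:]
E
python3 - <<'E'
from h import *
out=[]
for n in("top","side"):
    z=np.load(n+"0.npz");p,d=z["p"],z["d"];W=world(n,d);hsv=cv2.cvtColor(p,cv2.COLOR_BGR2HSV)
    # table check
    r=(120,300,70,180) if n=="top" else (0,0,0,0)
    # dark choc blocks on slab, sticks
    X,Y,Z=W[...,0],W[...,1],W[...,2]
    slab=(X>330)&(X<640)&(Y<110)&(Y>-140)&(d>0)
    m=((p.max(2)<75)&slab&(Z>12)).astype(np.uint8)
    k,l,s,c=cv2.connectedComponentsWithStats(m)
    for i in range(1,k):
        if s[i,4]>15: print(n,"choc",s[i],c[i].round(1),np.median(W[l==i],0).round(1))
    m=(slab&(Z>14)&(Z<45)&(hsv[...,1]>70)&(p.max(2)>=75)).astype(np.uint8)
    k,l,s,c=cv2.connectedComponentsWithStats(m)
    for i in range(1,k):
        if s[i,4]>15: q=W[l==i]; print(n,"stick",s[i],q.mean(0).round(1),"x",q[:,0].min().round(),q[:,0].max().round(),"fit",np.polyfit(q[:,0],q[:,1],1).round(3))
    # tray walls: points z 30..50 
    m=(X>480)&(X<720)&(Y<-170)&(Y>-340)&(Z>33)&(Z<48)&(d>0)
    q=W[m].astype(np.float32);print(n,"tray",len(q),cv2.minAreaRect(q[:,:2]),q[:,2].mean())
    m=(X>480)&(X<720)&(Y<-170)&(Y>-340)&(hsv[...,1]<40)&(p.min(2)>180)&(d>0)
    q=W[m].astype(np.float32);print(n,"card",len(q),cv2.minAreaRect(q[:,:2]),np.median(q[:,2]))
    # rack region
    m=(X>420)&(X<720)&(Y<360)&(Y>80)&(Z>15)&(d>0)
    q=W[m].astype(np.float32);print(n,"rack",len(q),q.min(0),q.max(0),cv2.minAreaRect(q[:,:2]))
    b=(110,250,115,200) if n=="top" else (140,250,225,370)
    cr=p[b[2]:b[3],b[0]:b[1]]; out.append(cv2.resize(cr,(None,None) and None or (400,int(400*cr.shape[0]/cr.shape[1])),interpolation=cv2.INTER_CUBIC))
h=max(o.shape[0] for o in out)
cv2.imwrite("pics/c1.png",np.hstack([cv2.copyMakeBorder(o,0,h-o.shape[0],0,0,0) for o in out]))
z=np.load("top0.npz");W=world("top",z["d"])
for y in range(128,192,4): print(y,[tuple(W[y,x].astype(int)) for x in (134,142,150,158,190)])
E
```

```text
top choc [266 173   9  11  78] [270.2 177.3] [589.7 -50.6  35.9]
top choc [239 182   9  11  75] [243.2 186.9] [558.1  35.5  35.9]
top stick [270 185   4  34  73] [512.1 -55.5  26.7] x 459.0 565.0 fit [ 5.0000e-02 -8.0945e+01]
top stick [238 194   6  34  77] [482.6  44.   25.6] x 431.0 537.0 fit [ -0.121 102.35 ]Traceback (most recent call last):
  File "<stdin>", line 20, in <module>
cv2.error: OpenCV(4.12.0) /io/opencv/modules/imgproc/src/convhull.cpp:143: error: (-215:Assertion failed) total >= 0 && (depth == CV_32F || depth == CV_32S) in function 'convexHull'
```

Run:
```python
from h import *
out=[]
def rect(n,s,q):
    if len(q)>5: print(n,s,len(q),[np.round(a,1) for a in cv2.minAreaRect(np.ascontiguousarray(q[:,:2],np.float32))],q[:,2].min().round(1),np.median(q[:,2]).round(1),q[:,2].max().round(1))
    else: print(n,s,"none")
for n in("top","side"):
    z=np.load(n+"0.npz");p,d=z["p"],z["d"];W=world(n,d);hsv=cv2.cvtColor(p,cv2.COLOR_BGR2HSV)
    X,Y,Z=W[...,0],W[...,1],W[...,2]
    slab=(X>330)&(X<640)&(Y<110)&(Y>-140)&(d>0)
    m=((p.max(2)<75)&slab&(Z>12)).astype(np.uint8)
    k,l,s,c=cv2.connectedComponentsWithStats(m)
    for i in range(1,k):
        if s[i,4]>15: rect(n,"choc",W[l==i])
    m=(slab&(Z>14)&(Z<45)&(hsv[...,1]>70)&(p.max(2)>=75)).astype(np.uint8)
    k,l,s,c=cv2.connectedComponentsWithStats(m)
    for i in range(1,k):
        if s[i,4]>15: rect(n,"stick",W[l==i])
    t=(X>500)&(X<720)&(Y<-180)&(Y>-380)&(d>0)
    rect(n,"tray",W[t&(Z>32)&(Z<60)]); rect(n,"trayall",W[t&(Z>5)&(Z<60)])
    rect(n,"card",W[t&(hsv[...,1]<40)&(p.min(2)>180)])
    b=(110,250,115,200) if n=="top" else (140,250,225,370)
    cr=p[b[2]:b[3],b[0]:b[1]]; out.append(cv2.resize(cr,(400,int(400*cr.shape[0]/cr.shape[1])),interpolation=cv2.INTER_CUBIC))
h=max(o.shape[0] for o in out)
cv2.imwrite("pics/c1.png",np.hstack([cv2.copyMakeBorder(o,0,h-o.shape[0],0,0,0) for o in out]))
z=np.load("top0.npz");W=world("top",z["d"])
for y in range(128,192,4): print(y,*[W[y,x].astype(int).tolist() for x in (134,142,150,158,190)])
z=np.load("side0.npz");W=world("side",z["d"])
for y in range(268,330,6): print(y,*[W[y,x].astype(int).tolist() for x in range(160,245,8)])
```

```text
top choc 78 [array([586.9, -50.7]), array([32. , 25.4]), np.float64(0.1)] 17.2 35.9 42.7
top choc 75 [array([557.5,  35. ]), array([26. , 30.4]), np.float64(82.1)] 19.3 35.9 43.7
top stick 73 [array([512.3, -55.4]), array([106.3,   6.7]), np.float64(2.4)] 16.4 26.6 33.7
top stick 77 [array([483.8,  43.9]), array([  7.1, 106.7]), np.float64(83.4)] 15.0 25.6 33.0
top tray 155 [array([ 665.9, -271.9]), array([126.9, 125.7]), np.float64(80.0)] 32.0 37.8 46.6
top trayall 1599 [array([ 610.1, -280. ]), array([198. , 220.5]), np.float64(89.4)] 5.0 25.4 46.6
top card 1206 [array([ 667.5, -269.6]), array([119.1, 115.9]), np.float64(79.8)] 15.4 25.4 44.4
side choc 110 [array([589.2, -46.8]), array([25.7, 24.2]), np.float64(85.3)] 12.1 32.3 38.4
side choc 135 [array([561.3,  38.5]), array([25. , 28.3]), np.float64(2.3)] 12.2 32.8 39.0
side stick 39 [array([513.5, -53.1]), array([102.5,   4.2]), np.float64(2.7)] 24.5 26.4 28.2
side stick 84 [array([485.3,  45.9]), array([  8. , 102.4]), np.float64(84.5)] 23.1 26.6 29.3
side tray 189 [array([ 666.8, -270.5]), array([134.1, 124.2]), np.float64(81.
[... 2659 characters left out ...]
[560, 267, 0]
310 [695, 344, 98] [681, 345, 100] [663, 355, 118] [647, 361, 130] [634, 364, 135] [636, 303, 32] [619, 313, 49] [601, 326, 73] [585, 343, 103] [572, 330, 81] [560, 280, -2]
316 [694, 353, 94] [680, 353, 94] [664, 359, 106] [648, 365, 118] [634, 368, 123] [621, 368, 125] [609, 364, 119] [596, 360, 112] [587, 327, 55] [572, 330, 60] [559, 294, -1]
322 [693, 360, 86] [680, 358, 84] [664, 364, 96] [649, 368, 104] [635, 370, 108] [622, 369, 108] [610, 363, 98] [606, 309, -1] [590, 308, -1] [574, 308, 0] [559, 307, -1]
328 [693, 366, 77] [678, 370, 86] [665, 367, 81] [651, 369, 86] [637, 369, 87] [625, 365, 80] [619, 328, 11] [605, 321, -1] [589, 320, -1] [574, 321, 0] [558, 321, 0]
```

View pics/c1.png

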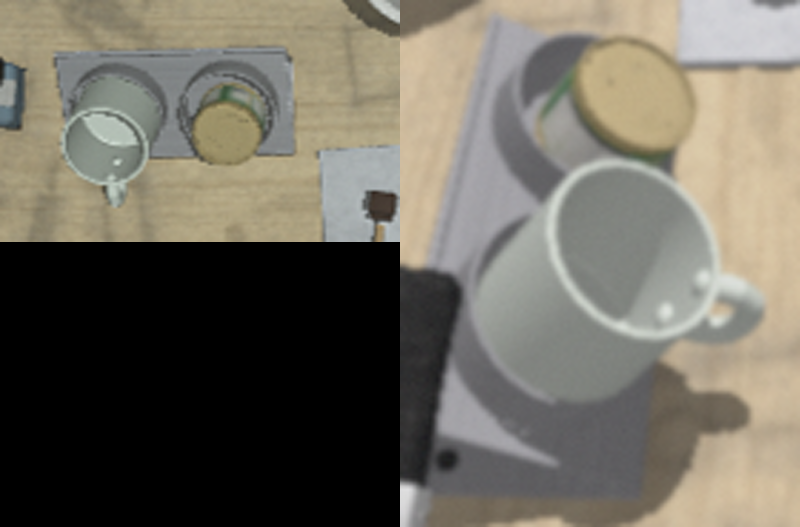

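Run:
```python
from h import *
from scipy.optimize import least_squares
for n in("top","side"):
    z=np.load(n+"0.npz");p,d=z["p"],z["d"];W=world(n,d);hsv=cv2.cvtColor(p,cv2.COLOR_BGR2HSV)
    X,Y,Z=W[...,0],W[...,1],W[...,2]
    # rack rear edge yaw
    m=(X>700)&(X<725)&(Y>180)&(Y<390)&(Z>60)&(Z<90)&(d>0)
    q=W[m]; b=np.round(q[:,1]/10); e=np.array([[q[b==k][:,1].mean(),q[b==k][:,0].max()] for k in np.unique(b)])
    print(n,"rear edge fit",np.polyfit(e[:,0],e[:,1],1).round(4), q[:,1].min().round(),q[:,1].max().round())
    t=np.radians(32);psi=np.radians(-0.7)
    R=np.array([[np.cos(t),0,np.sin(t)],[0,1,0],[-np.sin(t),0,np.cos(t)]])
    O=np.array([626,326,121.])
    m=(X>540)&(X<720)&(Y>265)&(Y<390)&(Z>25)&(d>0)
    q=(W[m]-O)@R.T; r=np.hypot(q[:,0],q[:,1])
    ring=(r>36)&(r<52)&(q[:,2]>-15)
    print("ring w",np.percentile(q[ring,2],[50,80,90,95,99]).round(1))
    rr=q[ring&(q[:,2]>-8)]
    f=least_squares(lambda s:np.hypot(rr[:,0]-s[0],rr[:,1]-s[1])-44,[0,0],loss="soft_l1"); print("ctr",f.x.round(1),len(rr))
    A=np.c_[rr[:,:2],np.ones(len(rr))];print("plane",np.linalg.lstsq(A,rr[:,2],rcond=None)[0].round(3))
    outer=(r>40)&(r<55)&(q[:,2]<-10)&(q[:,2]>-60)
    o=q[outer]
    f=least_squares(lambda s:np.hypot(o[:,0]-s[0],o[:,1]-s[1])-46,[0,0],loss="soft_l1"); print("outer ctr",f.x.round(1),len(o))
    h=q[(q[:,0]<-52)&(abs(q[:,1])<30)&(q[:,0]>-110)&(q[:,2]>-80)]
    print("handle n",len(h),h.min(0).round(),h.max(0).round(),np.median(h,0).round()); print(h[::max(1,len(h)//25)].round().astype(int).tolist())
```

```text
top rear edge fit [-2.500000e-03  7.249271e+02] 180.0 389.0
ring w [ 1.1  7.7  9.9 11.4 13.5]
ctr [-4.3 -3.1] 234
plane [0.019 0.009 3.564]
outer ctr [-2.1 -2.1] 421
handle n 54 [-85. -11. -38.] [-52.   4.   9.] [-72.  -7.   2.]
[[-53, 0, -34], [-73, -9, -38], [-52, -2, 8], [-54, -7, 5], [-74, -4, -33], [-74, -10, -32], [-56, -1, 7], [-59, -6, 3], [-75, -5, -28], [-79, -9, -35], [-62, -3, 4], [-61, -10, 6], [-76, -9, -23], [-65, 0, 4], [-66, -5, 2], [-74, -8, -13], [-82, -10, -28], [-66, -3, 8], [-69, -8, 4], [-81, -9, -19], [-72, -2, 4], [-71, -8, 5], [-80, -11, -10], [-76, -4, 2], [-81, -8, -5], [-81, 0, 0], [-82, -6, -2]]
side rear edge fit [-1.008000e-01  7.474854e+02] 180.0 390.0
ring w [-0.2  6.2  7.1  7.5  8.2]
ctr [-2.2 -0.2] 856
plane [-1.000e-03  6.000e-03  1.808e+00]
outer ctr [-1.3  0.5] 1906
handle n 238 [-85.  -7. -43.] [-52.   6.   6.] [-70.   2. -13.]
[[-52, -5, 3], [-64, -7, 4], [-53, 0, 2], [-52, 2, 1], [-70, -3, 2], [-63, 2, 3], [-57, 4, 0], [-75, -2, 0], [-65, 4, 1], [-65, 4, -2], [-67, 5, -3], [-71, 1, -14], [-67, -7, -37], [-73, 4, -9], [-68, -4, -34], [-75, 4, -13], [-68, -2, -34], [-77, 5, -13], [-71, -1, -34], [-80, 4, -17], [-71, 1, -35], [-81, 4, -19], [-69, 3, -35], [-82, 5, -23], [-69, 4, -38], [-83, 3, -29], [-76, 4, -36]]
```

Two measurements agree: the mug grip is near (571, 324, 61) with the mug in the left well, and the tray is at (666.5, -271). The tool always points down, so I'll go above the handle with the jaws along y.

```bash
python3 -m pendant '[{"xyz":[-0.006,0.033,0],"roll":-3,"jaw":0},{"xyz":[-0.016,0.09,0],"roll":-7,"jaw":0},{"xyz":[-0.026,0.150,0],"roll":-11,"jaw":0},{"xyz":[-0.037,0.210,0],"roll":-15,"jaw":0},{"xyz":[-0.048,0.270,0],"roll":-19,"jaw":0},{"xyz":[-0.059,0.330,0],"roll":-20.7,"jaw":0},{"xyz":[-0.069,0.385,0],"roll":-20.7,"jaw":0},{"xyz":[-0.0735,0.4115,0],"roll":-20.7,"jaw":0}]' 40
```

```text
time_s: 1.1
ee_pos: [564.0, 322.0, 213.1]
ee_rot: [-179.9, 0.0, 89.9]
force: [-0.9, 0.6, 0.2]
gripper_width: 91.3
```

```bash
python3 -m pendant '[{"xyz":[0,0,0.03],"roll":0,"jaw":0},{"xyz":[0,0,0.08],"roll":0,"jaw":0},{"xyz":[0,0,0.125],"roll":0,"jaw":0.2},{"xyz":[0,0,0.155],"roll":0,"jaw":0.4},{"xyz":[0,0,0.168],"roll":0,"jaw":0.6},{"xyz":[0,0,0.168],"roll":0,"jaw":0.6},{"xyz":[0,0,0.168],"roll":0,"jaw":0.6},{"xyz":[0,0,0.168],"roll":0,"jaw":0.6}]' 40
python3 - <<'E'
from h import *
print(env.state()["ee_pos"],env.state()["torque"])
a=[]
p,d=env.grab_frame("side");a.append(cv2.resize(p[210:360,120:320],(400,300),interpolation=cv2.INTER_CUBIC))
p,d=env.grab_frame("top");a.append(cv2.resize(p[110:210,80:213],(400,300),interpolation=cv2.INTER_CUBIC))
cv2.imwrite("pics/g1.png",np.hstack(a))
E
```

```text
time_s: 2.1
ee_pos: [562.8, 324.5, 47.5]
ee_rot: [179.9, -0.1, 90.0]
force: [-0.1, 0.1, 0.3]
gripper_width: 36.8
[562.81744735 324.47052337  47.51251811] [0.01721316 0.00943752 0.03404092]
```

View pics/g1.png

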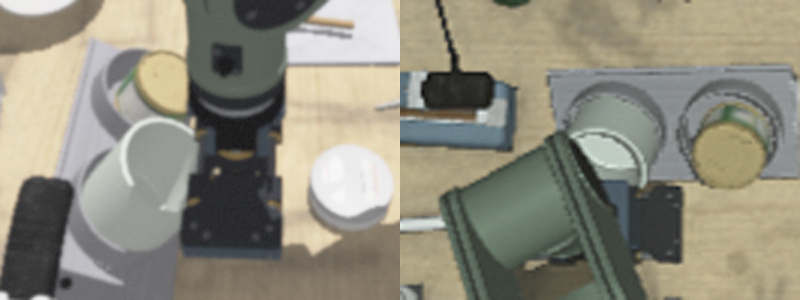

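The gripper straddles the handle without touching anything. Next I close it.

```bash
python3 -m pendant '[{"xyz":[0,0,0],"roll":0,"jaw":1},{"xyz":[0,0,0],"roll":0,"jaw":1},{"xyz":[0,0,0],"roll":0,"jaw":1},{"xyz":[0,0,0],"roll":0,"jaw":1},{"xyz":[0,-0.002,-0.0032],"roll":0,"jaw":1},{"xyz":[0,-0.005,-0.008],"roll":0,"jaw":1},{"xyz":[0,-0.008,-0.0128],"roll":0,"jaw":1},{"xyz":[0,-0.011,-0.0176],"roll":0,"jaw":1}]' 55
```

```text
time_s: 3.2
ee_pos: [550.8, 324.0, 63.9]
ee_rot: [180.0, -0.0, 90.0]
force: [1.8, 0.4, -1.9]
gripper_width: 13.5
```

```bash
python3 -m pendant '[{"xyz":[0,-0.004,-0.0064],"roll":0,"jaw":1},{"xyz":[0,-0.009,-0.0144],"roll":0,"jaw":1},{"xyz":[0,-0.014,-0.0224],"roll":0,"jaw":1},{"xyz":[0,-0.018,-0.0288],"roll":0,"jaw":1},{"xyz":[0,-0.022,-0.0352],"roll":0,"jaw":1},{"xyz":[0,-0.025,-0.04],"roll":0,"jaw":1},{"xyz":[0,-0.028,-0.06],"roll":0,"jaw":1},{"xyz":[0,-0.03,-0.085],"roll":0,"jaw":1}]'
python3 - <<'E'
from h import *
s=env.state();print(s["ee_pos"],s["force"],s["torque"])
p,d=env.grab_frame("side");cv2.imwrite("pics/g2.png",cv2.resize(p[170:340,100:330],(690,510),interpolation=cv2.INTER_CUBIC))
E
```

```text
time_s: 4.2
ee_pos: [520.4, 323.6, 148.6]
ee_rot: [-179.9, 0.1, 90.0]
force: [0.4, -0.1, -2.2]
gripper_width: 13.5
[520.40833525 323.62753079 148.56017412] [ 0.38923799 -0.0598308  -2.23213548] [-0.00177604  0.17182289 -0.01561655]
```

View pics/g2.png

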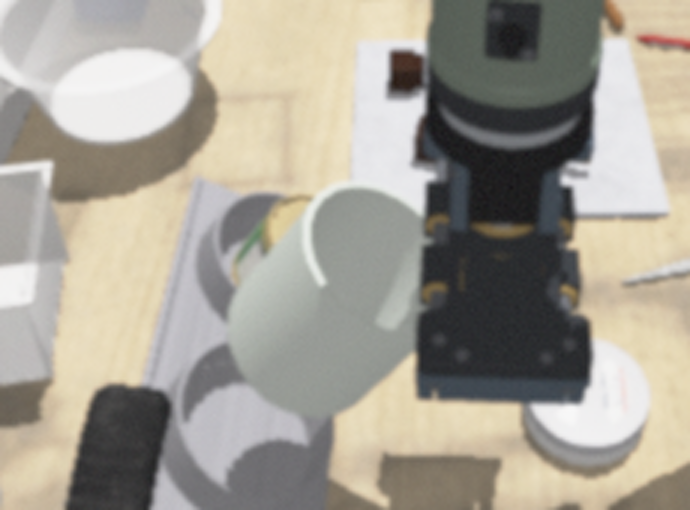

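The mug is out and firmly held (about 2.2 N), still tilted about 30°. I'll carry it high, over the tray.

```bash
python3 -m pendant '[{"xyz":[0,0,-0.035],"roll":0,"jaw":1},{"xyz":[-0.010,0,-0.08],"roll":0,"jaw":1},{"xyz":[-0.035,0,-0.12],"roll":0,"jaw":1},{"xyz":[-0.075,0.003,-0.14],"roll":0,"jaw":1},{"xyz":[-0.12,0.008,-0.14],"roll":0,"jaw":1},{"xyz":[-0.17,0.014,-0.14],"roll":0,"jaw":1},{"xyz":[-0.22,0.02,-0.14],"roll":0,"jaw":1},{"xyz":[-0.27,0.026,-0.14],"roll":0,"jaw":1}]' && python3 -m pendant '[{"xyz":[-0.05,0.006,0],"roll":0,"jaw":1},{"xyz":[-0.10,0.012,0],"roll":0,"jaw":1},{"xyz":[-0.15,0.018,0],"roll":0,"jaw":1},{"xyz":[-0.2,0.024,0],"roll":0,"jaw":1},{"xyz":[-0.25,0.030,0],"roll":0,"jaw":1},{"xyz":[-0.29,0.036,0],"roll":0,"jaw":1},{"xyz":[-0.315,0.038,0],"roll":0,"jaw":1},{"xyz":[-0.325,0.038,0],"roll":0,"jaw":1}]'
cat > tilt.py <<'E'
from h import *
from scipy.optimize import least_squares
def tilt(name,n="side",save=True):
    s=env.state();T=np.array(s["ee_pos"]);p,d=env.grab_frame(n);W=world(n,d);hsv=cv2.cvtColor(p,cv2.COLOR_BGR2HSV)
    G=T+[6,0,19]; D=W-G
    m=(D[...,0]>22)&(D[...,0]<190)&(abs(D[...,1])<58)&(D[...,2]>-100)&(D[...,2]<100)&(d>0)&(hsv[...,1]<60)&(p.min(2)>70)
    q=D[m]
    def res(a):
        t=np.radians(a[0]);ct,st=np.cos(t),np.sin(t)
        u=q[:,0]*ct+q[:,2]*st; r=np.hypot(u-a[1],q[:,1]-a[2])
        return np.where(abs(r-46)<abs(r-42),r-46,r-42)
    f=min((least_squares(res,[t0,76,0],loss="soft_l1") for t0 in(30,10,-10,-30)),key=lambda f:f.cost)
    t=np.radians(f.x[0]);w=-q[:,0]*np.sin(t)+q[:,2]*np.cos(t)
    cv2.imwrite(f"pics/{name}.png",p)
    print("tcp",T.round(1),"F",s["force"].round(1),"tilt(+ to robot),u,v",f.x.round(1),"cost/n",round(f.cost/len(q),2),len(q),"rim w",np.percentile(w,[0.5,99]).round(1))
E
python3 -c "
from tilt import *
tilt('t1');tilt('t1b','top')"
```

```text
time_s: 5.25
ee_pos: [547.0, 52.3, 288.1]
ee_rot: [-180.0, 0.0, 90.0]
force: [1.1, 0.2, -2.5]
gripper_width: 13.7
time_s: 6.25
ee_pos: [585.1, -271.9, 287.8]
ee_rot: [-179.9, -0.0, 90.0]
force: [0.7, 1.1, -2.7]
gripper_width: 13.4
tcp [ 585.1 -271.9  287.8] F [ 0.7  1.1 -2.7] tilt(+ to robot),u,v [32.2 75.1  1.2] cost/n 0.61 1557 rim w [-71.   22.9]
tcp [ 585.1 -272.4  288. ] F [ 0.1 -1.9 -2.1] tilt(+ to robot),u,v [40.3 73.4  1.3] cost/n 3.67 794 rim w [-80.4  15. ]
```

Tilt is 32.2° with no droop at 55 N. I'll ease the grip in steps to let the mug droop towards upright.

```bash
R='{"xyz":[0,0,0],"roll":0,"jaw":1}'; python3 -m pendant '[{"xyz":[0,0,0.02],"roll":0,"jaw":1},{"xyz":[0,0,0.06],"roll":0,"jaw":1},{"xyz":[0,0,0.09],"roll":0,"jaw":1},{"xyz":[0,0,0.1],"roll":0,"jaw":1},{"xyz":[0,0,0.1],"roll":0,"jaw":1},{"xyz":[0,0,0.1],"roll":0,"jaw":1},{"xyz":[0,0,0.1],"roll":0,"jaw":1},{"xyz":[0,0,0.1],"roll":0,"jaw":1}]' 25
python3 -c "
from tilt import *
tilt('t2')"
```

```text
time_s: 7.35
ee_pos: [585.6, -271.2, 189.3]
ee_rot: [179.9, 0.0, 90.0]
force: [0.6, -0.1, -1.6]
gripper_width: 13.9
tcp [ 585.6 -271.2  189.3] F [ 0.6 -0.1 -1.6] tilt(+ to robot),u,v [31.7 73.4  3.8] cost/n 0.8 1325 rim w [-70.1  24.3]
```

```bash
python3 -m pendant '[{"xyz":[0,0,0],"roll":0,"jaw":1},{"xyz":[0,0,0],"roll":0,"jaw":1},{"xyz":[0,0,0],"roll":0,"jaw":1},{"xyz":[0,0,0],"roll":0,"jaw":1},{"xyz":[0,0,0],"roll":0,"jaw":1},{"xyz":[0,0,0],"roll":0,"jaw":1},{"xyz":[0,0,0],"roll":0,"jaw":1},{"xyz":[0,0,0],"roll":0,"jaw":1}]' 14
python3 -c "
from tilt import *
tilt('t3')"
```

```text
time_s: 8.4
ee_pos: [585.4, -271.0, 188.6]
ee_rot: [180.0, -0.0, 90.0]
force: [-0.2, 1.0, -2.2]
gripper_width: 13.6
tcp [ 585.4 -271.   188.6] F [-0.2  1.  -2.2] tilt(+ to robot),u,v [-12.6  74.4   2.4] cost/n 0.72 1182 rim w [-80.   17.5]
```

The mug has drooped just past upright (-12.6°). I clamp harder now to freeze it, and start lowering.

```bash
python3 -m pendant '[{"xyz":[0,0,0],"roll":0,"jaw":1},{"xyz":[0,0,0.008],"roll":0,"jaw":1},{"xyz":[0,0,0.022],"roll":0,"jaw":1},{"xyz":[0,0,0.038],"roll":0,"jaw":1},{"xyz":[0,0,0.05],"roll":0,"jaw":1},{"xyz":[0,0,0.055],"roll":0,"jaw":1},{"xyz":[0,0,0.055],"roll":0,"jaw":1},{"xyz":[0,0,0.055],"roll":0,"jaw":1}]' 45
python3 -c "
from tilt import *
tilt('t4');tilt('t4')"
```

```text
time_s: 9.45
ee_pos: [585.8, -271.2, 134.1]
ee_rot: [179.9, 0.0, 90.0]
force: [-0.5, -0.2, -2.6]
gripper_width: 13.4
tcp [ 585.8 -271.2  134.1] F [-0.5 -0.2 -2.6] tilt(+ to robot),u,v [-12.7  73.9   2.4] cost/n 0.86 1122 rim w [-78.8  83. ]
tcp [ 585.8 -271.2  134.2] F [ 0.2  0.3 -1.5] tilt(+ to robot),u,v [-12.9  74.1   2.6] cost/n 0.85 1122 rim w [-80.   80.8]
```

```bash
python3 -m pendant '[{"xyz":[0,0,0.006],"roll":0,"jaw":1},{"xyz":[0,0,0.012],"roll":0,"jaw":1},{"xyz":[0,0,0.016],"roll":0,"jaw":1},{"xyz":[0,0,0.018],"roll":0,"jaw":1},{"xyz":[0,0,0.020],"roll":0,"jaw":1},{"xyz":[0,0,0.022],"roll":0,"jaw":1},{"xyz":[0,0,0.023],"roll":0,"jaw":1},{"xyz":[0,0,0.023],"roll":0,"jaw":1}]' 25; python3 -m pendant '[{"xyz":[0,0,0.0005],"roll":0,"jaw":1},{"xyz":[0,0,0.001],"roll":0,"jaw":1},{"xyz":[0,0,0.0015],"roll":0,"jaw":1},{"xyz":[0,0,0.002],"roll":0,"jaw":1},{"xyz":[0,0,0.0025],"roll":0,"jaw":1},{"xyz":[0,0,0.003],"roll":0,"jaw":1},{"xyz":[0,0,0.0035],"roll":0,"jaw":1},{"xyz":[0,0,0.004],"roll":0,"jaw":1}]'
```

```text
time_s: 10.55
ee_pos: [584.6, -271.6, 113.3]
ee_rot: [180.0, 0.1, 90.0]
force: [-7.6, 0.5, 10.6]
gripper_width: 13.6
time_s: 11.55
ee_pos: [584.4, -271.6, 109.3]
ee_rot: [180.0, 0.1, 90.0]
force: [-6.9, 0.7, 9.9]
gripper_width: 13.5
```

```bash
python3 -c "
from tilt import *
tilt('t5');tilt('t5')
p=cv2.imread('pics/t5.png');cv2.imwrite('pics/t5c.png',cv2.resize(p[90:230,150:330],(720,560),interpolation=cv2.INTER_CUBIC))"
```

```text
tcp [ 584.4 -271.6  109.3] F [-6.9  0.7  9.9] tilt(+ to robot),u,v [-12.4  75.2   2.5] cost/n 0.87 1108 rim w [-77.1  19. ]
tcp [ 584.6 -271.6  109.1] F [-7.7  0.3  9.5] tilt(+ to robot),u,v [-10.2  73.9   3.4] cost/n 0.78 1107 rim w [-81.2  17.1]
```

View pics/t5c.png

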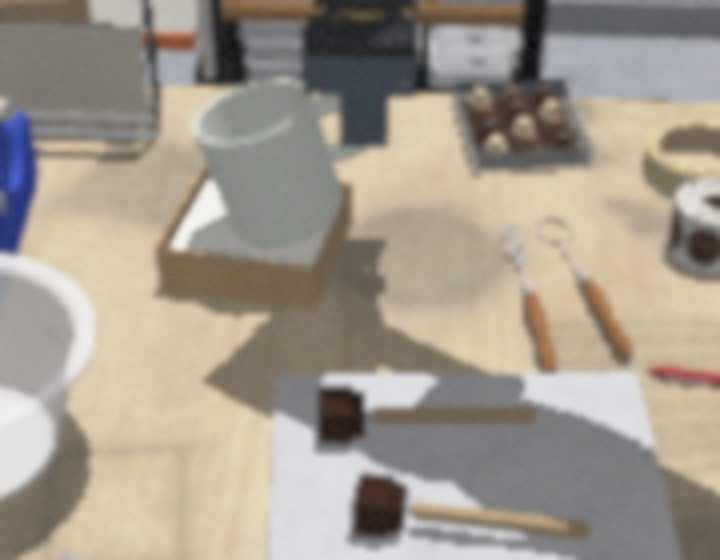

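The underside's far edge has touched down about 19 mm too near the robot, and friction holds it there. I lift, shift +x, then lower along the levelling arc.

```bash
python3 -m pendant '[{"xyz":[0,0,-0.005],"roll":0,"jaw":1},{"xyz":[0,0,-0.01],"roll":0,"jaw":1},{"xyz":[0,0.006,-0.01],"roll":0,"jaw":1},{"xyz":[0,0.013,-0.01],"roll":0,"jaw":1},{"xyz":[0,0.018,-0.01],"roll":0,"jaw":1},{"xyz":[0,0.018,-0.01],"roll":0,"jaw":1},{"xyz":[0,0.018,-0.008],"roll":0,"jaw":1},{"xyz":[0,0.018,-0.006],"roll":0,"jaw":1}]' 25; python3 -c "
from tilt import *
tilt('t6');tilt('t6')"
```

```text
time_s: 12.65
ee_pos: [603.1, -271.0, 112.3]
ee_rot: [-180.0, -0.0, 90.0]
force: [0.1, -0.5, -1.5]
gripper_width: 13.6
tcp [ 603.1 -271.   112.3] F [ 0.1 -0.5 -1.5] tilt(+ to robot),u,v [-10.6  73.4   3. ] cost/n 0.68 1098 rim w [-77.2  17.6]
tcp [ 602.9 -270.9  112. ] F [ 0.5  0.6 -2.8] tilt(+ to robot),u,v [-10.7  73.9   2.8] cost/n 0.7 1104 rim w [-76.8  17.6]
```

```bash
for i in 1; do python3 -m pendant '[{"xyz":[0,0,0.0005],"roll":0,"jaw":1},{"xyz":[0,0,0.001],"roll":0,"jaw":1},{"xyz":[0,0,0.002],"roll":0,"jaw":1},{"xyz":[0,0,0.003],"roll":0,"jaw":1},{"xyz":[0,0,0.004],"roll":0,"jaw":1},{"xyz":[0,0,0.005],"roll":0,"jaw":1},{"xyz":[0,0,0.006],"roll":0,"jaw":1},{"xyz":[0,0,0.006],"roll":0,"jaw":1}]' 25; done
```

```text
time_s: 13.75
ee_pos: [602.5, -271.4, 108.7]
ee_rot: [-180.0, 0.0, 90.0]
force: [-6.3, 0.0, 10.3]
gripper_width: 13.9
```

```bash
python3 -m pendant '[{"xyz":[0,-0.002,0.001],"roll":0,"jaw":1},{"xyz":[0,-0.0035,0.0025],"roll":0,"jaw":1},{"xyz":[0,-0.005,0.004],"roll":0,"jaw":1},{"xyz":[0,-0.006,0.0055],"roll":0,"jaw":1},{"xyz":[0,-0.007,0.007],"roll":0,"jaw":1},{"xyz":[0,-0.008,0.0085],"roll":0,"jaw":1},{"xyz":[0,-0.009,0.01],"roll":0,"jaw":1},{"xyz":[0,-0.009,0.01],"roll":0,"jaw":1}]' 25;python3 -c "
from tilt import *
tilt('t7');tilt('t7')"
```

```text
time_s: 14.75
ee_pos: [593.8, -271.3, 98.0]
ee_rot: [180.0, 0.0, 90.0]
force: [-5.7, 1.1, 5.7]
gripper_width: 14.0
tcp [ 593.8 -271.3   98. ] F [-5.7  1.1  5.7] tilt(+ to robot),u,v [-2.4 72.9  2.8] cost/n 1.45 1327 rim w [-91.2  16.3]
tcp [ 593.9 -271.3   98. ] F [-4.6  0.5  5.8] tilt(+ to robot),u,v [-2.2 72.9  2.8] cost/n 1.44 1327 rim w [-91.1  15.8]
```

```bash
python3 -m pendant '[{"xyz":[0,-0.001,0.001],"roll":0,"jaw":1},{"xyz":[0,-0.002,0.002],"roll":0,"jaw":1},{"xyz":[0,-0.003,0.003],"roll":0,"jaw":1},{"xyz":[0,-0.004,0.004],"roll":0,"jaw":1},{"xyz":[0,-0.005,0.005],"roll":0,"jaw":1},{"xyz":[0,-0.006,0.006],"roll":0,"jaw":1},{"xyz":[0,-0.006,0.007],"roll":0,"jaw":1},{"xyz":[0,-0.006,0.007],"roll":0,"jaw":1}]' 22;python3 -c "
from tilt import *
tilt('t8')
p=cv2.imread('pics/t8.png');cv2.imwrite('pics/t8c.png',cv2.resize(p[90:200,170:310],(700,550),interpolation=cv2.INTER_CUBIC))"
```

```text
time_s: 15.85
ee_pos: [588.2, -271.0, 89.3]
ee_rot: [-180.0, -0.0, 90.0]
force: [-3.9, -0.8, 3.0]
gripper_width: 13.7
tcp [ 588.2 -271.    89.3] F [-3.9 -0.8  3. ] tilt(+ to robot),u,v [ 0.7 72.3  2.6] cost/n 1.74 1338 rim w [-86.1  17.4]
```

View pics/t8c.png

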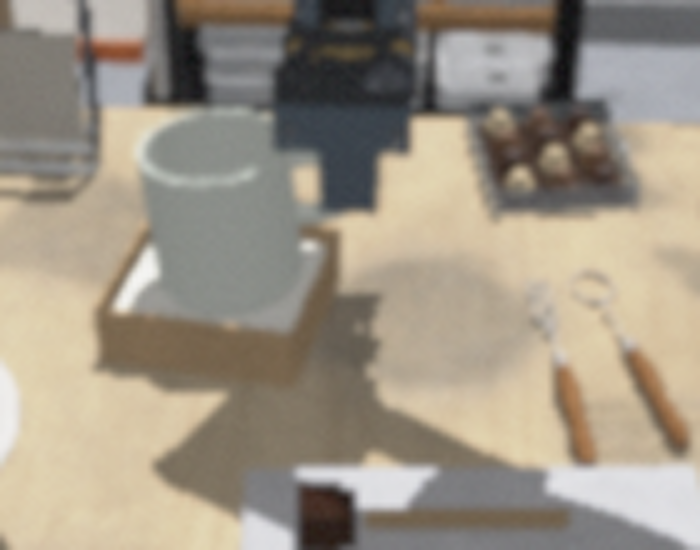

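Nearly upright in the tray. I ease the grip so it settles, then open.

```bash
python3 -m pendant '[{"xyz":[0,0,0.0005],"roll":0,"jaw":1},{"xyz":[0,0,0.001],"roll":0,"jaw":1},{"xyz":[0,0,0.0015],"roll":0,"jaw":1},{"xyz":[0,0,0.002],"roll":0,"jaw":1},{"xyz":[0,0,0.002],"roll":0,"jaw":1},{"xyz":[0,0,0.002],"roll":0,"jaw":1},{"xyz":[0,0,0.002],"roll":0,"jaw":1},{"xyz":[0,0,0.002],"roll":0,"jaw":1}]' 5;python3 -c "
from tilt import *
tilt('t9')"
python3 -m pendant '[{"xyz":[0,0,0],"roll":0,"jaw":0.8},{"xyz":[0,0,0],"roll":0,"jaw":0.7},{"xyz":[0,0,0],"roll":0,"jaw":0.6},{"xyz":[0,0,0],"roll":0,"jaw":0.6},{"xyz":[0,0,-0.01],"roll":0,"jaw":0.6},{"xyz":[0,-0.01,-0.04],"roll":0,"jaw":0.6},{"xyz":[0,-0.02,-0.09],"roll":0,"jaw":0.6},{"xyz":[0,-0.02,-0.14],"roll":0,"jaw":0.6}]'
python3 - <<'E'
from h import *
from scipy.optimize import least_squares
for n in("top","side"):
    p,d=env.grab_frame(n);np.savez(n+"1.npz",p=p,d=d);W=world(n,d);X,Y,Z=W[...,0],W[...,1],W[...,2];hsv=cv2.cvtColor(p,cv2.COLOR_BGR2HSV)
    m=(X>605)&(X<760)&(Y<-200)&(Y>-340)&(Z>110)&(Z<140)&(d>0)&(hsv[...,1]<60); q=W[m]
    f=least_squares(lambda a:np.hypot(q[:,0]-a[0],q[:,1]-a[1])-44,[666,-271],loss="soft_l1")
    rr=q[abs(np.hypot(q[:,0]-f.x[0],q[:,1]-f.x[1])-44)<5]; rr=rr[rr[:,2]>np.percentile(rr[:,2],60)-6]
    print(n,len(q),"mug ctr",f.x.round(1),"plane",np.linalg.lstsq(np.c_[rr[:,:2]-f.x,np.ones(len(rr))],rr[:,2],rcond=None)[0].round(3),np.percentile(q[:,2],[50,90,99]).round(1))
    cv2.imwrite(f"pics/m{n}.png",p)
E
```

```text
time_s: 16.9
ee_pos: [588.4, -271.0, 87.4]
ee_rot: [180.0, -0.0, 90.0]
force: [-0.6, 0.0, -0.4]
gripper_width: 13.8
tcp [ 588.4 -271.    87.4] F [-0.6  0.  -0.4] tilt(+ to robot),u,v [ 1.5 72.1  2.8] cost/n 1.65 1340 rim w [-86.   18.5]
time_s: 17.95
ee_pos: [567.6, -271.0, 229.7]
ee_rot: [180.0, 0.0, 90.0]
force: [1.1, -0.7, 0.1]
gripper_width: 36.5
top 102 mug ctr [ 660.6 -270.1] plane [-3.0000e-03  1.6000e-02  1.2148e+02] [121.1 125.4 127.6]
side 275 mug ctr [ 663.  -268.1] plane [ 1.00000e-03 -2.00000e-03  1.18477e+02] [117.2 121.8 123.2]
```

The mug stands upright at about (662,-269), let go. Next is the first stirrer, at y≈-56, gripped about 110 mm from its block.

```bash
python3 -m pendant '[{"xyz":[0.02,-0.01,-0.01],"roll":0,"jaw":0.5},{"xyz":[0.06,-0.025,-0.01],"roll":-2.9,"jaw":0.5},{"xyz":[0.11,-0.045,-0.01],"roll":-2.9,"jaw":0.5},{"xyz":[0.16,-0.068,0],"roll":-2.9,"jaw":0.5},{"xyz":[0.2,-0.085,0.03],"roll":-2.9,"jaw":0.5},{"xyz":[0.215,-0.09,0.08],"roll":-2.9,"jaw":0.5},{"xyz":[0.215,-0.09,0.14],"roll":-2.9,"jaw":0.5},{"xyz":[0.215,-0.09,0.17],"roll":-2.9,"jaw":0.5}]'
python3 -m pendant '[{"xyz":[0,0,0],"roll":0,"jaw":0.5},{"xyz":[0,0,0.01],"roll":0,"jaw":0.5},{"xyz":[0,0,0.025],"roll":0,"jaw":0.5},{"xyz":[0,0,0.037],"roll":0,"jaw":0.5},{"xyz":[0,0,0.042],"roll":0,"jaw":0.5},{"xyz":[0,0,0.045],"roll":0,"jaw":0.5},{"xyz":[0,0,0.045],"roll":0,"jaw":0.5},{"xyz":[0,0,0.045],"roll":0,"jaw":0.5}]'
python3 - <<'E'
from h import *
p,d=env.grab_frame("side");a=cv2.resize(p[170:250,200:340],(700,400),interpolation=cv2.INTER_CUBIC);cv2.imwrite("pics/s1.png",a)
E
```

```text
time_s: 19.05
ee_pos: [474.6, -54.5, 54.7]
ee_rot: [-179.6, -0.1, 93.0]
force: [-0.1, -0.4, -0.3]
gripper_width: 45.9
time_s: 20.05
ee_pos: [478.5, -56.1, 12.8]
ee_rot: [180.0, 0.0, 92.9]
force: [-0.4, -0.4, 0.5]
gripper_width: 45.8
```

View pics/s1.png

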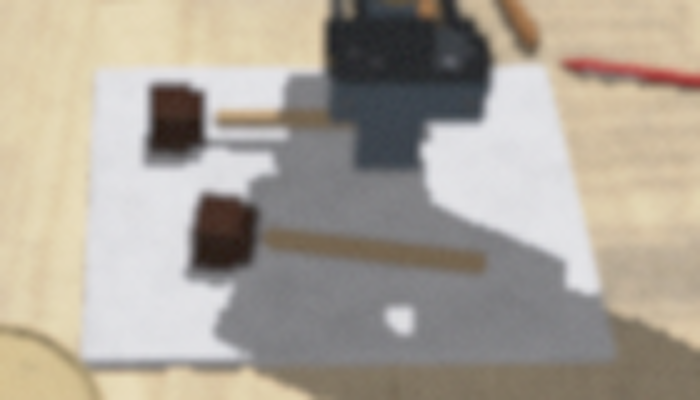

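```bash
python3 -m pendant '[{"xyz":[0,0,0],"roll":0,"jaw":1},{"xyz":[0,0,0],"roll":0,"jaw":1},{"xyz":[0,0,0],"roll":0,"jaw":1},{"xyz":[0,0,0],"roll":0,"jaw":1},{"xyz":[0,0,-0.02],"roll":0,"jaw":1},{"xyz":[0,0,-0.07],"roll":0,"jaw":1},{"xyz":[0,0,-0.13],"roll":0,"jaw":1},{"xyz":[0,0,-0.19],"roll":0,"jaw":1}]' 12
python3 -m pendant '[{"xyz":[0,0,-0.04],"roll":0,"jaw":1},{"xyz":[0,0,-0.065],"roll":0,"jaw":1},{"xyz":[0,0,-0.065],"roll":0,"jaw":1},{"xyz":[0,0,-0.065],"roll":0,"jaw":1},{"xyz":[0,0,-0.065],"roll":0,"jaw":1},{"xyz":[0,0,-0.065],"roll":0,"jaw":1},{"xyz":[0,0,-0.065],"roll":0,"jaw":1},{"xyz":[0,0,-0.065],"roll":0,"jaw":1}]' 4
cat > st.py <<'E'
from h import *
def st(name):
    s=env.state();T=np.array(s["ee_pos"]);p,d=env.grab_frame("side");W=world("side",d);D=W-T
    print("tcp",T.round(1),s["gripper_width"])
    m=(p.max(2)<75)&(abs(D[...,1])<60)&(abs(D[...,0])<170)&(D[...,2]>-170)&(D[...,2]<60)&(d>0)
    hsv=cv2.cvtColor(p,cv2.COLOR_BGR2HSV);m&=((hsv[...,0]<15)|(hsv[...,0]>165))&(hsv[...,1]>60)
    k,l,ss,c=cv2.connectedComponentsWithStats(m.astype(np.uint8))
    for i in range(1,k):
        if ss[i,4]>15: print("brown",ss[i,4],c[i].round(),"rel TCP",np.median(D[l==i],0).round(1))
    u=proj("side",T)[0].astype(int);x0=max(0,u[0]-90);y0=max(0,u[1]-60)
    cv2.imwrite(f"pics/{name}.png",cv2.resize(p[y0:y0+140,x0:x0+180],(720,560),interpolation=cv2.INTER_CUBIC))
E
python3 -c "
from st import *
st('s2')"
```

```text
time_s: 21.1
ee_pos: [477.7, -56.0, 204.2]
ee_rot: [-180.0, -0.0, 92.9]
force: [1.7, -0.9, -1.6]
gripper_width: 9.9
time_s: 22.1
ee_pos: [478.2, -56.1, 267.4]
ee_rot: [-180.0, -0.0, 92.9]
force: [0.6, -0.6, -0.0]
gripper_width: 9.8
tcp [478.2 -56.1 267.4] 9.818048192677296
brown 166 [234. 111.] rel TCP [110.8  19.1  10.2]
```

View pics/s2.png

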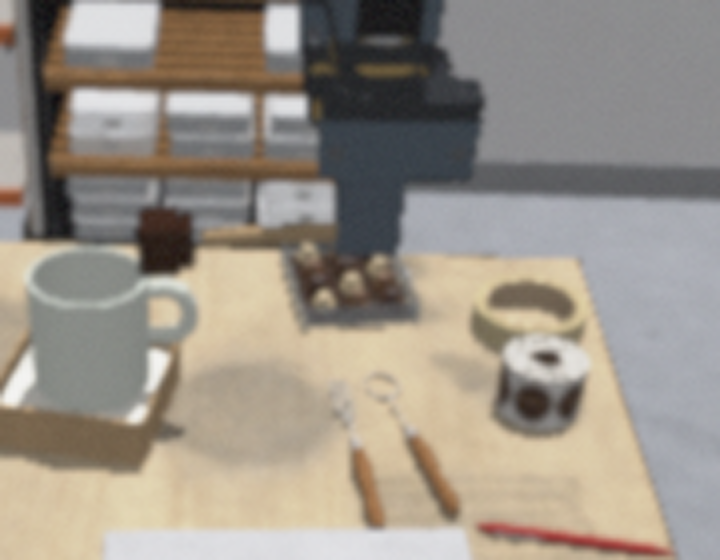

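The stirrer is held but still level. I drop to the minimum grip and bounce it to make it swing down.

```bash
python3 -m pendant '[{"xyz":[0,0,0],"roll":0,"jaw":1},{"xyz":[0,0,0],"roll":0,"jaw":1},{"xyz":[0,0,0.015],"roll":0,"jaw":1},{"xyz":[0,0,-0.015],"roll":0,"jaw":1},{"xyz":[0,0,0.015],"roll":0,"jaw":1},{"xyz":[0,0,-0.015],"roll":0,"jaw":1},{"xyz":[0,0,0],"roll":0,"jaw":1},{"xyz":[0,0,0],"roll":0,"jaw":1}]' 3
python3 -c "
from st import *
st('s3')"
```

```text
time_s: 23.15
ee_pos: [477.0, -55.9, 265.4]
ee_rot: [-179.8, -0.1, 92.9]
force: [-0.3, -0.7, -0.7]
gripper_width: 10.0
tcp [477.  -55.9 265.4] 10.008575860032975
brown 127 [281. 152.] rel TCP [ -0.7  13.3 -99.2]
```

The chocolate now hangs straight down, its centre about 97 mm below the TCP. I lock the grip and carry it over the mug.

```bash
python3 -m pendant '[{"xyz":[0,0,0],"roll":0,"jaw":1},{"xyz":[-0.015,0.012,-0.01],"roll":0,"jaw":1},{"xyz":[-0.048,0.041,-0.015],"roll":0,"jaw":1},{"xyz":[-0.09,0.076,-0.015],"roll":0,"jaw":1},{"xyz":[-0.135,0.114,-0.015],"roll":0,"jaw":1},{"xyz":[-0.178,0.151,-0.015],"roll":0,"jaw":1},{"xyz":[-0.208,0.176,-0.015],"roll":0,"jaw":1},{"xyz":[-0.223,0.189,-0.015],"roll":0,"jaw":1}]' 15
python3 -m pendant '[{"xyz":[0,0,0],"roll":0,"jaw":1},{"xyz":[0,0,0],"roll":0,"jaw":1},{"xyz":[0,0,0.005],"roll":0,"jaw":1},{"xyz":[0,0,0.015],"roll":0,"jaw":1},{"xyz":[0,0,0.02],"roll":0,"jaw":1},{"xyz":[0,0,0.02],"roll":0,"jaw":1},{"xyz":[0,0,0.02],"roll":0,"jaw":1},{"xyz":[0,0,0.02],"roll":0,"jaw":1}]'
python3 -c "
from st import *
st('s4')"
```

```text
time_s: 24.2
ee_pos: [679.5, -271.0, 280.9]
ee_rot: [-179.9, -0.0, 92.9]
force: [-0.1, 0.2, -0.7]
gripper_width: 10.2
time_s: 25.2
ee_pos: [678.5, -269.2, 262.8]
ee_rot: [180.0, 0.0, 92.9]
force: [-0.3, -0.0, -0.4]
gripper_width: 10.2
tcp [ 678.5 -269.2  262.8] 10.155848340357494
brown 90 [208. 109.] rel TCP [ -1.7  13.2 -99.2]
```

View pics/s4.png

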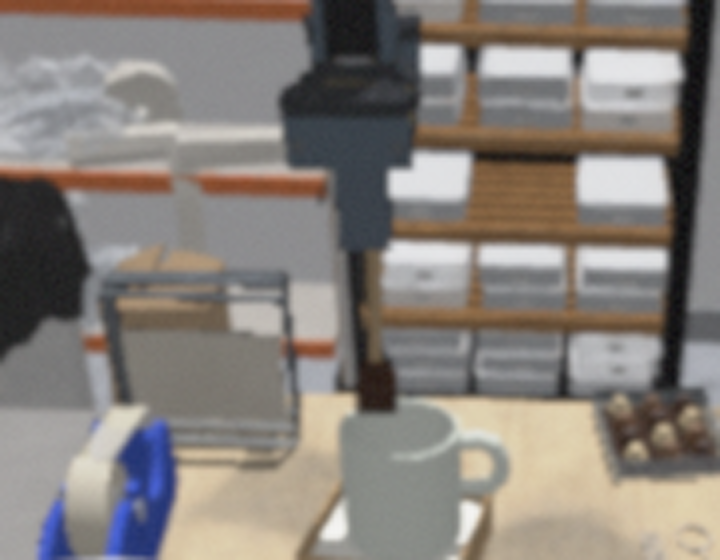

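The block sits over the mouth's far half. I lower it, release, and retreat.

```bash
python3 -m pendant '[{"xyz":[0,0,0.01],"roll":0,"jaw":1},{"xyz":[0,0,0.03],"roll":0,"jaw":1},{"xyz":[0,0,0.05],"roll":0,"jaw":1},{"xyz":[0,0,0.07],"roll":0,"jaw":1},{"xyz":[0,0,0.09],"roll":0,"jaw":1},{"xyz":[0,0,0.102],"roll":0,"jaw":1},{"xyz":[0,0,0.107],"roll":0,"jaw":1},{"xyz":[0,0,0.107],"roll":0,"jaw":1}]'
python3 -m pendant '[{"xyz":[0,0,0],"roll":0,"jaw":0.9},{"xyz":[0,0,0],"roll":0,"jaw":0.75},{"xyz":[0,0,0],"roll":0,"jaw":0.7},{"xyz":[0,0,0],"roll":0,"jaw":0.65},{"xyz":[0,0,-0.02],"roll":0,"jaw":0.6},{"xyz":[0,0,-0.06],"roll":0,"jaw":0.6},{"xyz":[0,0,-0.11],"roll":0,"jaw":0.6},{"xyz":[0,0,-0.13],"roll":0,"jaw":0.6}]'
python3 - <<'E'
from h import *
for n in("top","side"):
    p,d=env.grab_frame(n);W=world(n,d);X,Y,Z=W[...,0],W[...,1],W[...,2];hsv=cv2.cvtColor(p,cv2.COLOR_BGR2HSV)
    m=(X>590)&(X<740)&(Y<-200)&(Y>-340)&(hsv[...,1]>60)&(Z>50)&(d>0)
    q=W[m]; print(n,len(q)); print(q[np.argsort(-q[:,2])][::max(1,len(q)//12)].round().astype(int).tolist())
    slab=(X>330)&(X<640)&(Y<110)&(Y>-140)&(d>0)&(Z>12)&(Z<45)&(p.max(2)<75); print("choc left",np.median(W[slab],0).round(1),slab.sum())
E
```

```text
time_s: 26.25
ee_pos: [678.7, -269.2, 156.0]
ee_rot: [179.9, 0.0, 92.9]
force: [0.1, 0.6, -0.6]
gripper_width: 9.9
time_s: 27.25
ee_pos: [679.2, -269.5, 289.8]
ee_rot: [179.7, 0.1, 92.9]
force: [0.0, 0.1, 0.3]
gripper_width: 36.5
top 75
[[647, -309, 470], [650, -298, 470], [650, -314, 469], [648, -305, 468], [655, -312, 467], [650, -308, 467], [648, -296, 466], [644, -292, 465], [655, -306, 465], [678, -209, 409], [642, -292, 384], [640, -313, 376], [678, -255, 63]]
choc left [557.8  32.4  35.5] 79
side 74
[[702, -250, 415], [645, -290, 390], [642, -291, 385], [663, -245, 290], [674, -264, 178], [680, -261, 173], [681, -263, 166], [675, -263, 160], [681, -261, 155], [679, -262, 148], [677, -266, 129], [675, -265, 120], [675, -265, 109]]
choc left [560.2  45.6  33.6] 156
```

Stirrer 1 stands in the mug with its stick upright at x≈678. Now the second one, with its stick position re-measured on the way.

```bash
python3 -m pendant '[{"xyz":[0.03,-0.019,0],"roll":0,"jaw":0.5},{"xyz":[0.08,-0.052,0],"roll":3,"jaw":0.5},{"xyz":[0.13,-0.084,0],"roll":6,"jaw":0.5},{"xyz":[0.18,-0.116,0],"roll":9.8,"jaw":0.5},{"xyz":[0.23,-0.148,0],"roll":9.8,"jaw":0.5},{"xyz":[0.28,-0.18,0.02],"roll":9.8,"jaw":0.5},{"xyz":[0.318,-0.205,0.06],"roll":9.8,"jaw":0.5},{"xyz":[0.33,-0.2125,0.11],"roll":9.8,"jaw":0.5}]'
python3 - <<'E'
from h import *
print(env.state()["ee_pos"].round(1))
p,d=env.grab_frame("side");W=world("side",d);X,Y,Z=W[...,0],W[...,1],W[...,2];hsv=cv2.cvtColor(p,cv2.COLOR_BGR2HSV)
slab=(X>330)&(X<640)&(Y<110)&(Y>-100)&(d>0)
for nm,m in(("choc",(p.max(2)<75)&slab&(Z>14)&(Z<45)&(hsv[...,1]>60)),("stick",slab&(Z>14)&(Z<45)&(hsv[...,1]>70)&(p.max(2)>=75))):
    k,l,s,c=cv2.connectedComponentsWithStats(m.astype(np.uint8))
    for i in range(1,k):
        if s[i,4]>15: q=W[l==i];print(nm,s[i,4],np.median(q,0).round(1),np.polyfit(q[:,0],q[:,1],1).round(3),q[:,0].min().round(),q[:,0].max().round())
E
```

```text
time_s: 28.35
ee_pos: [447.2, 51.2, 174.2]
ee_rot: [180.0, -0.0, 83.3]
force: [1.1, -0.1, -1.2]
gripper_width: 45.5
[447.2  51.2 174.2]
choc 112 [560.9  47.   34. ] [0.071 3.583] 549.0 571.0
stick 69 [488.7  46.   26.1] [ -0.131 110.254] 435.0 536.0
```

```bash
python3 -m pendant '[{"xyz":[0,0,0.02],"roll":0,"jaw":0.5},{"xyz":[0,0,0.06],"roll":0,"jaw":0.5},{"xyz":[0,0,0.105],"roll":0,"jaw":0.5},{"xyz":[0,0,0.14],"roll":0,"jaw":0.5},{"xyz":[0,0,0.155],"roll":0,"jaw":0.5},{"xyz":[0,0,0.16],"roll":0,"jaw":0.5},{"xyz":[0,0,0.163],"roll":0,"jaw":0.5},{"xyz":[0,0,0.163],"roll":0,"jaw":0.5}]'
python3 -m pendant '[{"xyz":[0,0,0],"roll":0,"jaw":1},{"xyz":[0,0,0],"roll":0,"jaw":1},{"xyz":[0,0,0],"roll":0,"jaw":1},{"xyz":[0,0,0],"roll":0,"jaw":1},{"xyz":[0,0,-0.02],"roll":0,"jaw":1},{"xyz":[0,0,-0.07],"roll":0,"jaw":1},{"xyz":[0,0,-0.13],"roll":0,"jaw":1},{"xyz":[0,0,-0.19],"roll":0,"jaw":1}]' 12
```

```text
time_s: 29.4
ee_pos: [449.8, 49.5, 13.0]
ee_rot: [179.9, -0.0, 83.1]
force: [0.0, 0.3, -0.1]
gripper_width: 45.6
time_s: 30.4
ee_pos: [448.7, 49.5, 204.2]
ee_rot: [-180.0, 0.0, 83.1]
force: [2.0, 0.6, -0.8]
gripper_width: 9.5
```

```bash
python3 -m pendant '[{"xyz":[0,0,-0.03],"roll":0,"jaw":1},{"xyz":[0,0,-0.065],"roll":0,"jaw":1},{"xyz":[0,0,-0.05],"roll":0,"jaw":1},{"xyz":[0,0,-0.08],"roll":0,"jaw":1},{"xyz":[0,0,-0.05],"roll":0,"jaw":1},{"xyz":[0,0,-0.08],"roll":0,"jaw":1},{"xyz":[0,0,-0.065],"roll":0,"jaw":1},{"xyz":[0,0,-0.065],"roll":0,"jaw":1}]' 3
python3 -c "
from st import *
st('s5')"
```

```text
time_s: 31.4
ee_pos: [447.7, 49.5, 265.0]
ee_rot: [-179.7, 0.1, 83.1]
force: [-0.8, -0.4, -0.9]
gripper_width: 10.5
tcp [447.7  49.5 265. ] 10.488549670314292
brown 151 [299. 180.] rel TCP [ -6.2  13.5 -97.2]
```

It hangs down too. I lock the grip and carry it to the mug's near half.

```bash
python3 -m pendant '[{"xyz":[0,0,-0.005],"roll":0,"jaw":1},{"xyz":[-0.012,0.01,-0.015],"roll":0,"jaw":1},{"xyz":[-0.04,0.032,-0.015],"roll":0,"jaw":1},{"xyz":[-0.075,0.06,-0.015],"roll":0,"jaw":1},{"xyz":[-0.11,0.088,-0.015],"roll":0,"jaw":1},{"xyz":[-0.145,0.116,-0.015],"roll":0,"jaw":1},{"xyz":[-0.18,0.145,-0.015],"roll":0,"jaw":1},{"xyz":[-0.215,0.173,-0.015],"roll":0,"jaw":1}]' 15
python3 -m pendant '[{"xyz":[-0.03,0.025,0],"roll":0,"jaw":1},{"xyz":[-0.055,0.045,0],"roll":0,"jaw":1},{"xyz":[-0.07,0.057,0],"roll":0,"jaw":1},{"xyz":[-0.077,0.062,0],"roll":0,"jaw":1},{"xyz":[-0.077,0.062,0],"roll":0,"jaw":1},{"xyz":[-0.077,0.062,0],"roll":0,"jaw":1},{"xyz":[-0.077,0.062,0.01],"roll":0,"jaw":1},{"xyz":[-0.077,0.062,0.015],"roll":0,"jaw":1}]'
python3 -c "
from st import *
st('s6')"
```

```text
time_s: 32.45
ee_pos: [596.5, -187.3, 283.3]
ee_rot: [179.9, 0.0, 83.1]
force: [0.2, 0.9, -0.8]
gripper_width: 9.7
time_s: 33.45
ee_pos: [647.2, -267.8, 266.6]
ee_rot: [-179.9, -0.0, 83.2]
force: [-0.6, -0.0, -0.6]
gripper_width: 9.7
tcp [ 647.2 -267.8  266.6] 9.725382652893192
brown 90 [221. 109.] rel TCP [  -8.    14.6 -101.4]
```

View pics/s6.png

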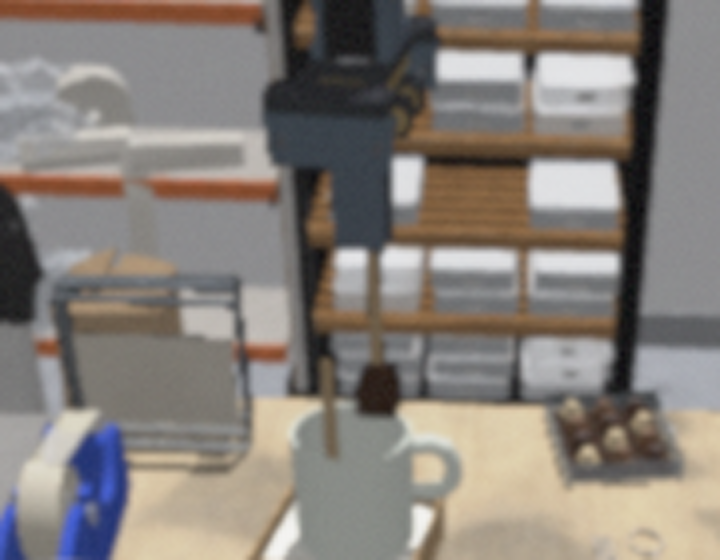

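The second block hangs at about x=640, a little close to the near wall. I shift +5 mm in x while lowering, then release.

```bash
python3 -m pendant '[{"xyz":[0,0.005,0],"roll":0,"jaw":1},{"xyz":[0,0.005,0.012],"roll":0,"jaw":1},{"xyz":[0,0.005,0.03],"roll":0,"jaw":1},{"xyz":[0,0.005,0.05],"roll":0,"jaw":1},{"xyz":[0,0.005,0.07],"roll":0,"jaw":1},{"xyz":[0,0.005,0.09],"roll":0,"jaw":1},{"xyz":[0,0.005,0.104],"roll":0,"jaw":1},{"xyz":[0,0.005,0.108],"roll":0,"jaw":1}]'
python3 -m pendant '[{"xyz":[0,0,0.002],"roll":0,"jaw":1},{"xyz":[0,0,0.002],"roll":0,"jaw":0.9},{"xyz":[0,0,0.002],"roll":0,"jaw":0.8},{"xyz":[0,0,0.002],"roll":0,"jaw":0.7},{"xyz":[0,0,0],"roll":0,"jaw":0.65},{"xyz":[0,0,-0.03],"roll":0,"jaw":0.65},{"xyz":[0,0,-0.08],"roll":0,"jaw":0.65},{"xyz":[0,0,-0.13],"roll":0,"jaw":0.65}]'
python3 -m pendant '[{"xyz":[0.03,0,-0.03],"roll":0,"jaw":0.65},{"xyz":[0.08,-0.02,-0.03],"roll":0,"jaw":0.65},{"xyz":[0.12,-0.04,-0.03],"roll":0,"jaw":0.65},{"xyz":[0.16,-0.06,-0.03],"roll":0,"jaw":0.65},{"xyz":[0.19,-0.08,-0.03],"roll":0,"jaw":0.65},{"xyz":[0.2,-0.09,-0.03],"roll":0,"jaw":0.65},{"xyz":[0.2,-0.09,-0.03],"roll":0,"jaw":0.65},{"xyz":[0.2,-0.09,-0.03],"roll":0,"jaw":0.65}]'
python3 - <<'E'
from h import *
from scipy.optimize import least_squares
a=[]
for n,b in(("top",(300,372,115,190)),("side",(160,260,90,190))):
    p,d=env.grab_frame(n);W=world(n,d);X,Y,Z=W[...,0],W[...,1],W[...,2];hsv=cv2.cvtColor(p,cv2.COLOR_BGR2HSV)
    box=(X>600)&(X<760)&(Y<-200)&(Y>-340)&(d>0)
    q=W[box&(Z>110)&(Z<135)&(hsv[...,1]<60)]
    f=least_squares(lambda a:np.hypot(q[:,0]-a[0],q[:,1]-a[1])-44,[662,-269],loss="soft_l1")
    A=np.c_[q[:,:2]-f.x,np.ones(len(q))];r=abs(np.hypot(*(A[:,:2].T))-44)<4;r&=q[:,2]>115
    print(n,"mug",f.x.round(1),"rim plane",np.linalg.lstsq(A[r],q[r,2],rcond=None)[0].round(3))
    q=W[box&(p.max(2)<75)&(hsv[...,1]>60)&(Z<130)&(Z>20)];print("dark",len(q),q.round().astype(int)[::max(1,len(q)//12)].tolist())
    tin=W[(X>600)&(X<690)&(Y>160)&(Y<235)&(Z>85)&(d>0)];print("tin",tin.mean(0).round(1))
    z=np.load(n+"0.npz");W0=world(n,z["d"]);print("tin0",W0[(W0[...,0]>600)&(W0[...,0]<690)&(W0[...,1]>160)&(W0[...,1]<235)&(W0[...,2]>85)].mean(0).round(1))
    a.append(cv2.resize(p[b[2]:b[3],b[0]:b[1]],(400,400),interpolation=cv2.INTER_CUBIC))
cv2.imwrite("pics/end.png",np.hstack(a)); print(env.state()["force"])
E
```

```text
time_s: 34.5
ee_pos: [652.2, -268.8, 158.1]
ee_rot: [-179.9, -0.0, 83.1]
force: [0.5, 0.2, -0.2]
gripper_width: 9.6
time_s: 35.5
ee_pos: [652.5, -269.0, 291.0]
ee_rot: [-180.0, -0.0, 83.1]
force: [0.3, -0.4, -0.6]
gripper_width: 32.2
time_s: 36.5
ee_pos: [587.8, -60.9, 319.4]
ee_rot: [180.0, 0.0, 83.1]
force: [0.2, 0.0, -0.0]
gripper_width: 32.3
top mug [ 659.8 -270. ] rim plane [1.10000e-02 5.00000e-03 1.21292e+02]
dark 103 [[689, -257, 50], [685, -256, 56], [677, -257, 64], [673, -265, 73], [671, -279, 62], [665, -258, 59], [662, -255, 58], [662, -280, 58], [655, -257, 63], [652, -263, 65], [643, -257, 65], [640, -276, 62], [633, -266, 67]]
tin [650.6 198.1  94.3]
tin0 [651.1 198.4  94.4]
side mug [ 662.7 -268.3] rim plane [2.00000e-03 2.00000e-03 1.19422e+02]
dark 0 []
tin [653.8 203.8  94.2]
tin0 [654.  203.8  94.3]
[-0.718295   -0.19562923 -0.45022139]
```

View pics/end.png

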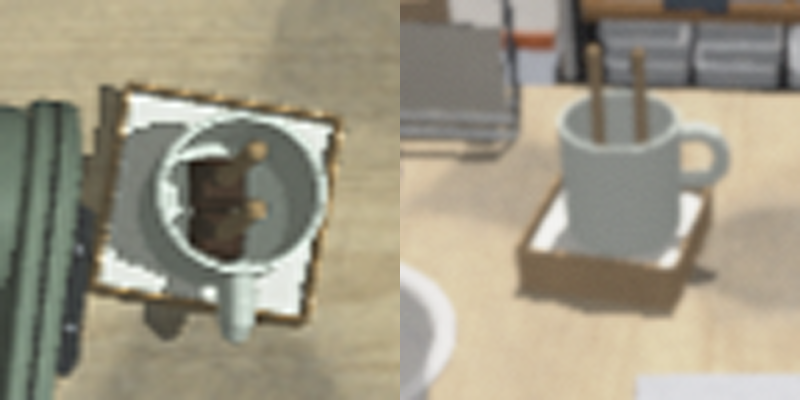

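Both blocks are on the mug's floor with the sticks up. The mug is upright in the tray, the tin hasn't moved, and the arm is clear, so I hand in.

```bash
python3 -c "
from workcell import env
print(env.job_done())"
```

```text
the job is handed in; nothing more can be done
None
```

The gift mug is made up and handed in after about 37 s of the 72 s. The mug stands upright in the tray with both stirrers in it, chocolate end down. The hand-in gave no verdict.

**What I did**
- **Mug:** I lifted it by its handle along its own axis and carried it to the tray. Easing the grip let it droop from 32° towards the robot to about 12° past upright. I then felt for the card and levelled the mug against it. The first touch-down came about 19 mm too near the robot, so I lifted, moved over and repeated it. Tool force at touch-down never read above about 13 N.
- **Stirrers:** I gripped each one near the end of its stick and bounced it at the minimum 3 N grip until the block hung down. Then I lowered each into the mug and let go.

**Last checks**
- **Mug:** its centre is about 4–7 mm from the tray's centre, and its rim is level to within about 1°. From the rim height, the underside is about 23–29 mm up, against the 35 mm limit.
- **Stirrers:** the top faces of both blocks are about 60–65 mm above the table, inside the mug, with the sticks standing up.
- **Tin and arm:** the tin is within 1 mm of where it started, and the arm is clear of everything.

**Disagreements:** the two cameras differ by about 3 mm on the mug's position. Depth put the card at about 25 mm, while feeling for it suggested about 30 mm. Neither is enough to break a limit.

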